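# Start the plate under the glass coffee pot

### The job

Switch on the warming plate that the glass coffee pot stands on: with the fingertips, gently press the white button directly in front of that plate all the way down and let it come back up, then press the green start button all the way down in the same way, and draw back. Press no other button, and leave the pot, the jug, the mug and the jar standing where they are.

Things in the scene. Friction and masses are not known exactly. Their poses are not given: they have to be found in the camera images.
- warmer: Coffee warmer fixed to the counter: steel box 280 mm deep, 470 mm wide, 50 mm high. Origin on the counter; x from buttons to plates, y to the left, z up; box spans x -165 to +115 mm. Along its front (x = -130 mm) five round buttons, 28 mm diameter, 75 mm apart, from left: white, green, white, red, white. Each white one is directly in front of a dark plate (132 mm diameter), 170 mm behind it.
- plate_left (a point): centre of the upper face of the left dark warming plate (56 mm above the counter); left and right as seen from the button side
- select_left_top (a point): centre of the upper face of the white button in front of the left plate (warmer's y = 150 mm); the press is straight down; it moves with the button; 72 mm above the counter when up
- select_left (a joint): white button of the left plate, in m pressed: 0 is up, 0.006 fully down; a spring pushes it back up; fully down takes about 5 N
- plate_middle (a point): centre of the upper face of the middle dark warming plate (56 mm above the counter); left and right as seen from the button side
- select_middle_top (a point): centre of the upper face of the white button in front of the middle plate (warmer's y = 0 mm); the press is straight down; it moves with the button; 72 mm above the counter when up
- select_middle (a joint): white button of the middle plate, in m pressed: 0 is up, 0.006 fully down; a spring pushes it back up; fully down takes about 5 N
- plate_right (a point): centre of the upper face of the right dark warming plate (56 mm above the counter); left and right as seen from the button side
- select_right_top (a point): centre of the upper face of the white button in front of the right plate (warmer's y = -150 mm); the press is straight down; it moves with the button; 72 mm above the counter when up
- select_right (a joint): white button of the right plate, in m pressed: 0 is up, 0.006 fully down; a spring pushes it back up; fully down takes about 5 N
- start_top (a point): centre of the upper face of the green start button (warmer's y = 75 mm); the press is straight down; it moves with the button; 72 mm above the counter when up
- start (a joint): green start button, in m pressed: 0 is up, 0.006 fully down; a spring pushes it back up; fully down takes about 5 N
- stop_top (a point): centre of the upper face of the red stop button (warmer's y = -75 mm); the press is straight down; it moves with the button; 72 mm above the counter when up
- stop (a joint): red stop button, in m pressed: 0 is up, 0.006 fully down; a spring pushes it back up; fully down takes about 5 N
- pot: glass coffee pot (brown-tinted glass, steel band, black lid and black handle), 120 mm diameter, 134 mm high, loose, standing on one of the three plates (which one varies). Origin at the centre of its underside, z up; its handle reaches 102 mm out along its own x, roughly away from the buttons
- jug: open steel milk jug, 92 mm diameter, 120 mm high, loose, on another plate. Origin at the centre of its underside, z up; handle 79 mm out along its own x, roughly away from the buttons
- mug: blue ceramic mug, 84 mm diameter, 95 mm high, loose, on the remaining plate. Origin at the centre of its underside, z up; handle along its own y, roughly away from the buttons
- jar: closed glass jar with a red cap, 76 mm diameter, 110 mm high, loose on the counter to the right of the warmer. Origin at the centre of its underside, z up
Mind the look-alikes: they are no part of the job. Leave any pink look-alike of the pot alone. What is shaped like the mug but yellow is not meant.

How it is judged (in metres and radians):
On the way, in this order (a step that is already met when the one before it is completed fails the run):
1. the white button in front of the pot's plate is pressed down (at least 4.5 of its 6 mm) (((horizontal distance between pot and plate_left below 0.05 m and value of joint select_left above 0.0045 m) or (horizontal distance between pot and plate_middle below 0.05 m and value of joint select_middle above 0.0045 m) or (horizontal distance between pot and plate_right below 0.05 m and value of joint select_right above 0.0045 m))), for 0.05 s.
2. that button has come back up (value of joint each of select_left, select_middle, select_right, start, stop below 0.0015 m), for 0.05 s.
3. the green start button is pressed down (at least 4.5 of its 6 mm) (value of joint start above 0.0045 m), for 0.05 s.
At the end, for the whole second after the job is handed in: All five buttons are up again (less than 1.5 mm down), and the pot, jug, mug and jar stand upright and still within 15 mm of where they began, the pot on its plate (all of step 2 and distance of each of pot, jug, mug, jar from where it was at the start of the episode below 0.015 m and angle between each of pot, jug, mug, jar's own z axis and vertical below 0.15 rad and (horizontal distance between pot and plate_left below 0.05 m or horizontal distance between pot and plate_middle below 0.05 m or horizontal distance between pot and plate_right below 0.05 m) and linear speed of each of pot, jug, mug, jar below 0.02 m/s); the robot touches nothing.
It fails at once if a white button of another plate, or the red button, is pressed (more than 2 mm) ((not (horizontal distance between pot and plate_left below 0.05 m) and value of joint select_left above 0.002 m) or (not (horizontal distance between pot and plate_middle below 0.05 m) and value of joint select_middle above 0.002 m) or (not (horizontal distance between pot and plate_right below 0.05 m) and value of joint select_right above 0.002 m) or value of joint stop above 0.002 m).
It fails at once if the pot, jug, mug or jar is lifted, pushed more than 15 mm or tipped (not (distance of pot from where it was at the start of the episode below 0.015 m) or not (distance of jug from where it was at the start of the episode below 0.015 m) or not (distance of mug from where it was at the start of the episode below 0.015 m) or not (distance of jar from where it was at the start of the episode below 0.015 m) or not (angle between pot's own z axis and vertical below 0.15 rad) or not (angle between jug's own z axis and vertical below 0.15 rad) or not (angle between mug's own z axis and vertical below 0.15 rad) or not (angle between jar's own z axis and vertical below 0.15 rad)).
It fails at once if the warmer or a button is pressed harder than 30 N (contact force between any of the fingers, the arm and warmer above 30 N).
It also fails if it takes over 42 s, if anything falls off the work surface, if the arm or the gripper's body presses on something with over 40 N, if the wrist force passes 120 N, or if a joint passes its speed limit or range.

### The arm

A 6-joint arm with a two-finger parallel gripper is mounted at the origin on the work surface. World frame = base frame: x ahead of the robot, y to its left, z up, the work surface at z = 0. Lengths are in mm, angles in rad, forces in N, time in s.
With the tool pointing down it reaches from about 350 to 875 mm from the base axis. Payload 4.2 kg.
Tool frame: the origin (TCP) lies at the very end of the fingers, on their centre line; the grasp point (between the pads) lies 19 mm behind it (pinch_z is the distance from the TCP to the grasp point, in mm); z points along the fingers, y is the line along which they close (so a half turn about z gives the same grasp; the last joint's range is limited). The gripper opens to 85 mm and grips with 20 to 120 N. Pads are 22 mm wide; open, the fingers measure 114 mm over their backs; the gripper's body (76 mm by 85 mm) begins 54 mm behind the grasp point. The pads swing forward as they close: fully open they stand 13 mm farther back than shut.
Start: joints at [1.447, 0.385, 0.008, 0, -1.194, -0.259], TCP at [233.416, 579.755, 204.412] pointing down, gripper open.
Joint ranges: [-3.14, 3.14], [-1.21, 2.06], [-1.07, 1.41], [-3.16, 2.05], [-2.99, -0.16], [-3.1, 3.1]. Speed limits (rad/s): [2.79, 2.79, 3.14, 3.14, 3.14, 3.14].

### API

Orientations are given as a unit quaternion [x, y, z, w].
In Python, from bench import * gives the robot as it stands.
- The arm moves only by the tool arm_command, never from a script. Its argument "steps" is one flat list of numbers, 4 for each row, row after row: the shift along the tool's x, y, z in m, then the turn about the tool's z in rad. In form: [tx, ty, tz, roll, tx, ty, tz, roll, ...]. A call has 1 to 20 rows; each row shifts and turns the commanded pose from where the row before left it, along the tool's axes as they then stand; what a row does not reach is not made up. A row lasts 1/8 s, in which the tool goes at most 62.5 mm and 10.7 degrees, less where a joint would pass 70% of its speed; a pose out of reach is approached as far as the arm can. A call with a gripper value outside its range is refused whole. "grip" is the finger opening in m, from 0 to 0.0854, set as the call begins (left out, the last holds). The fingers move at their own pace and stop on an object; the grip force is fixed at half the most. Time passes only in rows, so rows that do not move let the fingers close. It gives the time, the measured TCP pose, the force, the opening and the grip force at its end, in the units of the state.
- read_state(): the state, without advancing time (a new reading comes with each control period).
- get_image(name): name is "side" or "top" or "wrist"; returns the picture (400x640x3 uint8, red, green, blue); there is no depth.
- get_calibration(name): a dict with "camera_matrix" (3x3 intrinsics, pixels), "cam_to_world" (4x4, takes a point from camera to world coordinates). Camera axes: x right, y down, z forward; pixel columns grow to the right and rows downward; lengths in mm; the calibration is good to about 2 mm. The wrist camera is an equidistant fisheye: a pixel r from the principal point sees the ray r / f radians off the axis. A picture is of the moment at which its call begins: read the wrist's pose just before it. get_calibration takes no time and is no camera call; for the wrist camera it gives the pose at the moment of the call.
- job_done(): hands the job in; it is judged then, once.
The state is a dict: "clock": time; "joints": joint angles; "joint_vel": joint speeds; "joint_efforts": joint torques, N m; "position": TCP position; "ee_rot": TCP orientation; "contact_force": force on the tool from outside, world axes, zero at the start; "wrist_torque": the same for the moment, N m; "gripper_width": finger opening in mm; "grasp_force": force on a finger pad.
Only numpy, scipy, OpenCV 4.12 (cv2) and the standard library are available. Lean on these libraries where they do the work, as an engineer would, in place of code of your own. Each camera call takes 0.05 s, during which the arm holds its last target. There are 200 camera calls.

## Working session

There is one attempt and no reset: what is moved stays moved. The work goes in short steps, Python scripts to look and compute and a tool call to move; the robot and the scene stay as the last step left them, time stands still between calls to the robot, and variables do not carry over. Pictures are saved under pics/ and viewed, at most 10 in all, crops included, and the job is handed in when it is done.

Besides the shell and the picture viewer there is one more tool, called after "Emit:" in YAML: its name, and indented under it one key for each argument. arm_command: Moves the arm, as the interface text tells. Its arguments: {"type":"object","properties":{"steps":{"type":"array","items":{"type":"number"}},"grip":{"type":"number"}},"required":["steps"]}

```bash
mkdir -p pics; python3 - <<'E'
from bench import *
import cv2
for n in("side","top"):
    cv2.imwrite(f"pics/{n}0.png",get_image(n)[:,:,::-1])
s=read_state();print(s["clock"],s["position"],s["ee_rot"],s["gripper_width"],s["contact_force"])
E
```

```text
0.1 [233.22538277 579.24485661 203.41850805] [ 9.81722827e-01 -1.90313693e-01 -1.37051708e-04  9.85031878e-04] 85.41392568362465 [-0.69416841  0.31722353 -0.35310991]
```

View pics/side0.png

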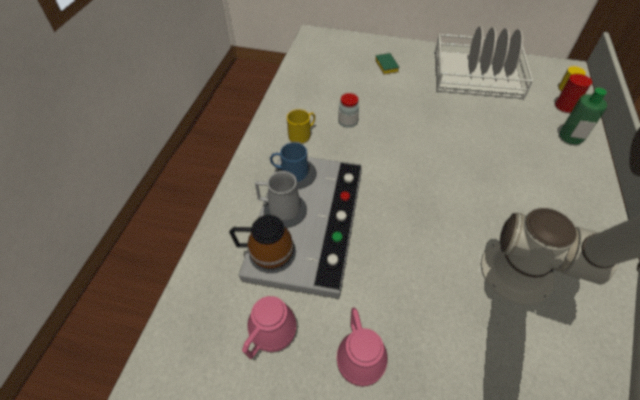

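View pics/top0.png

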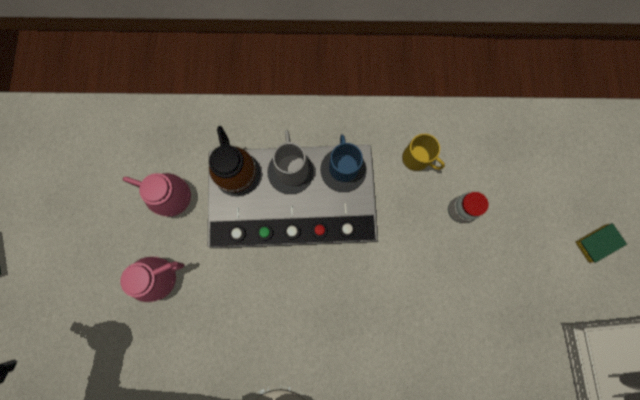

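The side view shows the pot at (270,242), with the button row from white (333,259) and green (337,237) up to white (348,178). The top view shows the pot at (233,168), with white (237,233), green (264,232), white (292,231), red (319,230) and white (347,229). Possible pots are the brown/black one at (233,168) and the pink ones at (165,193) and (150,278). The brown one fits: it is glass with a black lid and stands on the left plate. I'll confirm that in an enlarged crop.

```bash
python3 - <<'E'
import cv2,numpy as np
a=cv2.imread("pics/top0.png")[120:250,200:380];b=cv2.imread("pics/side0.png")[150:300,230:370]
a=cv2.resize(a,None,fx=4,fy=4,interpolation=cv2.INTER_CUBIC);cv2.imwrite("pics/topc.png",a)
b=cv2.resize(b,None,fx=4,fy=4,interpolation=cv2.INTER_CUBIC);cv2.imwrite("pics/sidec.png",b)
E
```

```text
(no output)
```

View pics/topc.png

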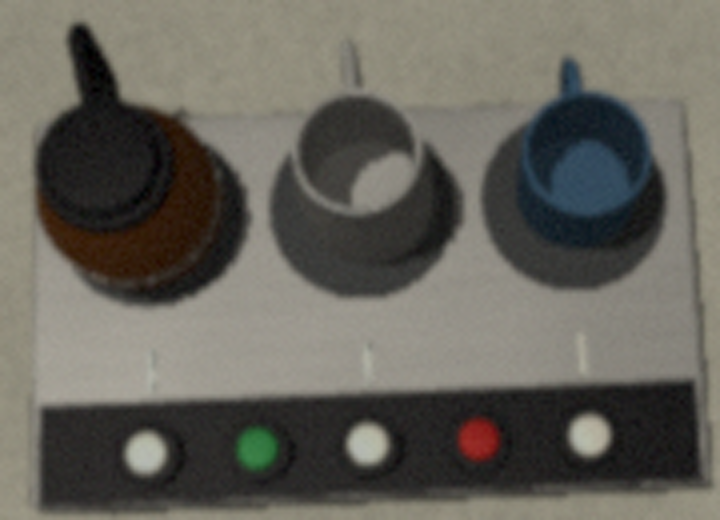

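View pics/sidec.png

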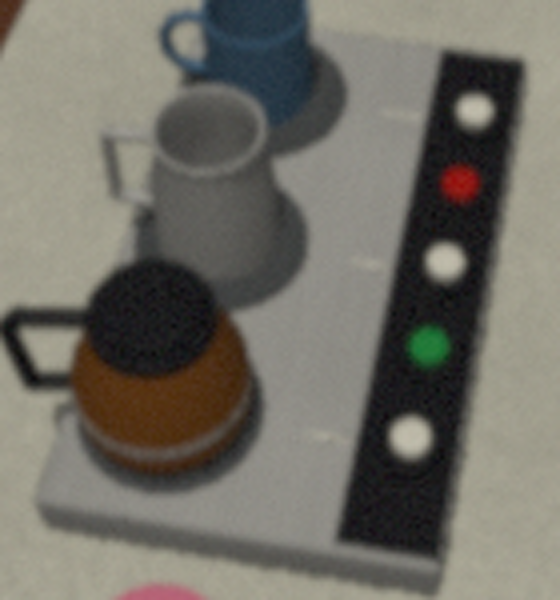

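The crops confirm that the brown pot stands on the left plate, so the left white button is the one: top crop (147,452), side crop (410,437). Green is at (257,449) and (428,346).

```bash
python3 - <<'E'
from bench import *
import cv2,numpy as np
from scipy.spatial.transform import Rotation as R
T=np.array([[147,452],[257,449],[368,444],[478,438],[589,436]],float);S=np.array([[410,437],[428,346],[445,262],[460,184],[474,110]],float)
T=(T+.5)/4-.5+[200,120];S=(S+.5)/4-.5+[230,150]
P=[]
for n in("top","side"):
    c=get_calibration(n);P.append(np.array(c["camera_matrix"])@np.linalg.inv(c["cam_to_world"])[:3])
X=cv2.triangulatePoints(P[0],P[1],T.T,S.T);X=(X[:3]/X[3]).T;print(X.round(1),np.linalg.norm(np.diff(X,axis=0),axis=1).round(1))
# single-view with z=72
for p,q in zip(P,(T,S)):
    H=np.c_[p[:,0],p[:,1],p[:,2]*72+p[:,3]];w=np.linalg.solve(H,np.c_[q,np.ones(5)].T);print((w[:2]/w[2]).T.round(1))
s=read_state();r=R.from_quat(s["ee_rot"]);print(r.as_matrix().round(3),s["position"])
for i in(0,1):print(r.inv().apply(X[i]-s["position"]).round(1))
d=X[0]-X[4];print(np.degrees(np.arctan2(d[1],d[0])))
E
```

```text
[[ 512.8  123.7   69.7]
 [ 516.    49.4   70.2]
 [ 519.7  -25.5   69.8]
 [ 524.   -99.9   70. ]
 [ 527.2 -174.9   70.9]] [74.4 75.  74.5 75.1]
[[ 513.5  123.2]
 [ 516.2   49.1]
 [ 520.3  -25.7]
 [ 525.   -99.9]
 [ 527.1 -174.8]]
[[ 511.8  125. ]
 [ 515.5   50.5]
 [ 518.9  -23.9]
 [ 522.9  -98.2]
 [ 527.1 -174. ]]
[[ 0.928 -0.374 -0.001]
 [-0.374 -0.928 -0.002]
 [ 0.     0.002 -1.   ]] [233.22538277 579.24485661 203.41850805]
[429.5 317.8 134.4]
[460.3 385.6 134. ]
92.77174052656474
```

The buttons come out 75 mm apart at about 70–72 mm height, as they should. Next I raise the tool, close the fingers and cross above the white button.

Emit:
arm_command:
  steps: [0, 0, -0.02, 0, 0, 0, -0.02, 0, 0.0358, 0.0265, 0, 0, 0.0358, 0.0265, 0, 0, 0.0358, 0.0265, 0, 0, 0.0358, 0.0265, 0, 0, 0.0358, 0.0265, 0, 0, 0.0358, 0.0265, 0, 0, 0.0358, 0.0265, 0, 0, 0.0358, 0.0265, 0, 0, 0.0358, 0.0265, 0, 0, 0.0358, 0.0265, 0, 0, 0.0358, 0.0265, 0, 0, 0.0358, 0.0265, 0, 0, 0, 0, 0, 0, 0, 0, 0, 0]
  grip: 0

```text
clock: 2.1
position: [512.8, 124.2, 244.0]
ee_rot: [0.982, -0.19, -0.0, 0.0]
contact_force: [-0.5, -0.4, -0.3]
gripper_width: -0.0
grasp_force: 0.0
```

Now down to about 90 mm (20 mm above the button), then a check with the cameras.

Emit:
arm_command:
  steps: [0, 0, 0.03, 0, 0, 0, 0.03, 0, 0, 0, 0.03, 0, 0, 0, 0.03, 0, 0, 0, 0.02, 0, 0, 0, 0.014, 0, 0, 0, 0, 0, 0, 0, 0, 0]

```text
clock: 3.1
position: [513.7, 124.9, 91.3]
ee_rot: [0.982, -0.19, 0.001, -0.0]
contact_force: [0.9, 0.0, 0.1]
gripper_width: 0.2
grasp_force: 0.0
```

```bash
python3 - <<'E'
from bench import *
import cv2,numpy as np
a=get_image("top")[120:250,200:380,::-1];b=get_image("side")[150:300,230:370,::-1]
a=cv2.resize(a,(415,300),interpolation=cv2.INTER_CUBIC);b=cv2.resize(b,(280,300),interpolation=cv2.INTER_CUBIC)
cv2.imwrite("pics/chk.png",np.hstack([a,b]))
s=read_state();print(s["position"],s["contact_force"])
E
```

```text
[513.76210688 124.75331897  91.41416403] [-0.09264687  0.75736999 -0.01871329]
```

View pics/chk.png

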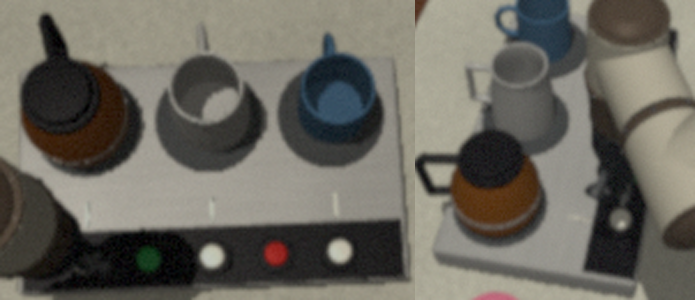

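The check picture shows the gripper over the left white button, seen in the side half at (620,218) with the fingertips just above it. The pot is untouched. Next I go down gently to first contact.

Emit:
arm_command:
  steps: [0, 0, 0.008, 0, 0, 0, 0.006, 0, 0, 0, 0.003, 0, 0, 0, 0.002, 0, 0, 0, 0.001, 0, 0, 0, 0.001, 0, 0, 0, 0, 0]

```text
clock: 4.08
position: [513.2, 124.3, 69.4]
ee_rot: [0.982, -0.19, 0.0, -0.0]
contact_force: [0.1, 1.1, 0.4]
gripper_width: 0.0
grasp_force: 0.0
```

Emit:
arm_command:
  steps: [0, 0, 0.001, 0, 0, 0, 0.001, 0, 0, 0, 0, 0]

```text
clock: 4.45
position: [513.1, 124.3, 67.3]
ee_rot: [0.982, -0.19, -0.0, 0.0]
contact_force: [0.2, 0.4, -0.1]
gripper_width: -0.0
grasp_force: 0.0
```

Emit:
arm_command:
  steps: [0, 0, 0.001, 0, 0, 0, 0.001, 0, 0, 0, 0, 0]

```text
clock: 4.82
position: [513.0, 124.3, 65.3]
ee_rot: [0.982, -0.19, -0.0, 0.0]
contact_force: [0.4, -0.6, -0.0]
gripper_width: -0.3
grasp_force: 0.0
```

```bash
python3 - <<'E'
from bench import *
import cv2,numpy as np
b=get_image("side")[180:280,320:380,::-1]
b=cv2.resize(b,None,fx=6,fy=6,interpolation=cv2.INTER_CUBIC)
w=cv2.resize(get_image("wrist")[:,:,::-1],(420,262))
o=np.zeros((600,780,3),np.uint8);o[:,:360]=b;o[:262,360:]=w;cv2.imwrite("pics/chk2.png",o)
for i in range(4):
    s=read_state();print(s["position"].round(2),s["contact_force"].round(2),s["wrist_torque"].round(2));get_image("top")
E
```

```text
[513.14 124.3   65.39] [-0.16 -0.15  0.73] [-0.01  0.04 -0.01]
[513.18 124.3   65.43] [-0.54  0.09 -0.13] [-0.03  0.03  0.03]
[513.21 124.36  65.46] [-0.38 -0.05  0.58] [-0.08  0.    0.  ]
[513.17 124.33  65.45] [-0.02  0.08 -0.01] [ 0.02  0.   -0.04]
```

View pics/chk2.png

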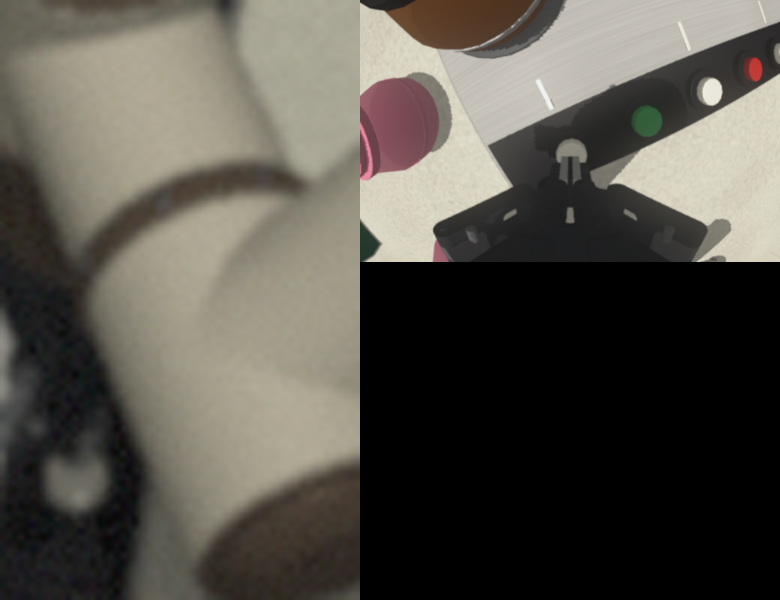

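The wrist view shows the closed fingertips at about (570,170) in front of the white button at (572,152), and there's no force yet. I'll enlarge this with projected points.

```bash
python3 - <<'E'
from bench import *
import cv2,numpy as np
s=read_state();c=get_calibration("wrist");im=get_image("wrist")[:,:,::-1]
K=np.array(c["camera_matrix"]);M=np.linalg.inv(c["cam_to_world"])
print(K, np.array(c["cam_to_world"]).round(2))
def pr(p):
    q=M[:3,:3]@p+M[:3,3];h=np.hypot(q[0],q[1]);t=np.arctan2(h,q[2]);return np.array([K[0,0]*t*q[0]/h+K[0,2],K[1,1]*t*q[1]/h+K[1,2]])
D={"tcp":s["position"],"w":np.array([513,124,72.]),"g":np.array([516,49.5,72])}
for k,v in D.items():print(k,pr(v).round(1))
im=np.ascontiguousarray(im)
x0,y0=250,130
cr=cv2.resize(im[y0:y0+150,x0:x0+200],None,fx=4,fy=4,interpolation=cv2.INTER_CUBIC)
for k,v in D.items():
    u=(pr(v)-[x0,y0])*4;cv2.circle(cr,tuple(int(a) for a in u),3,{"tcp":(0,0,255),"w":(255,0,0),"g":(255,0,255)}[k],-1)
cv2.imwrite("pics/w3.png",cr)
E
```

```text
[[309.70691629   0.         319.89549011]
 [  0.         309.70691629 196.81831851]
 [  0.           0.           1.        ]] [[-3.7000e-01 -8.9000e-01 -2.7000e-01  5.8092e+02]
 [-9.3000e-01  3.6000e-01  1.1000e-01  9.5940e+01]
 [ 0.0000e+00  2.9000e-01 -9.6000e-01  2.3445e+02]
 [ 0.0000e+00  0.0000e+00  0.0000e+00  1.0000e+00]]
tcp [317.8 232. ]
w [318.3 236.6]
g [437.5 185.6]
```

View pics/w3.png

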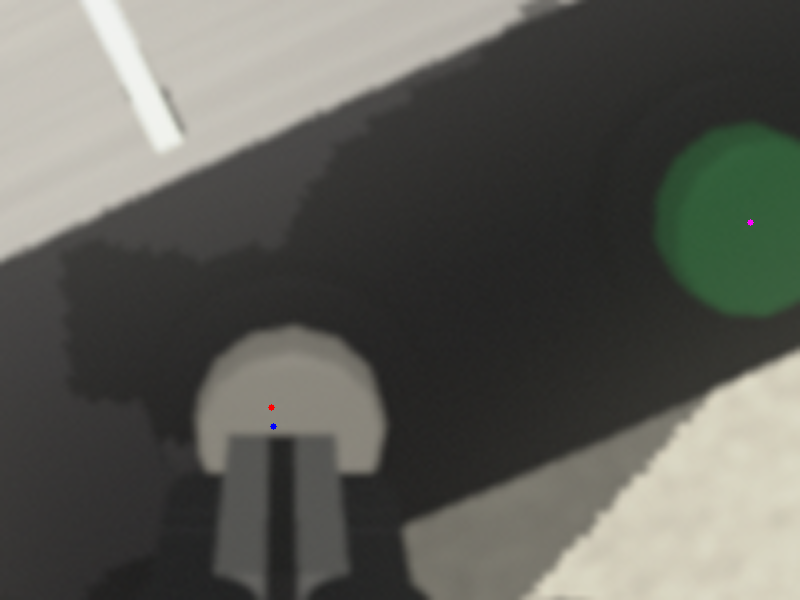

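The markers show the tip edge (crop row 435) sitting over the button but a few mm higher than the TCP reading, so there is no contact yet. I'll go on in 1 mm steps, watching the force.

Emit:
arm_command:
  steps: [0, 0, 0.001, 0, 0, 0, 0.001, 0, 0, 0, 0, 0]

```text
clock: 5.55
position: [513.0, 124.3, 63.3]
ee_rot: [0.982, -0.19, -0.0, 0.0]
contact_force: [0.5, 0.1, 1.0]
gripper_width: -0.1
grasp_force: 0.0
```

Emit:
arm_command:
  steps: [0, 0, 0.001, 0, 0, 0, 0.001, 0, 0, 0, 0, 0]

```text
clock: 5.92
position: [513.1, 124.3, 61.3]
ee_rot: [0.982, -0.19, -0.0, 0.0]
contact_force: [-0.2, 0.9, 0.1]
gripper_width: -0.1
grasp_force: 0.0
```

There is still no force at 61 mm, so I'll look again before going lower.

```bash
cat > w.py <<'E'
from bench import *
import cv2,numpy as np,sys
from scipy.spatial.transform import Rotation as R
s=read_state();c=get_calibration("wrist");im=get_image("wrist")[:,:,::-1]
K=np.array(c["camera_matrix"]);M=np.linalg.inv(c["cam_to_world"]);r=R.from_quat(s["ee_rot"])
def pr(p):
    q=M[:3,:3]@p+M[:3,3];h=np.hypot(q[0],q[1]);t=np.arctan2(h,q[2]);return np.array([K[0,0]*t*q[0]/h+K[0,2],K[1,1]*t*q[1]/h+K[1,2]])
x0,y0=250,180
cr=cv2.resize(im[y0:y0+120,x0:x0+160],None,fx=5,fy=5,interpolation=cv2.INTER_CUBIC)
for z in(0,-5,-10,-15):
    print(z,[((pr(s["position"]+r.apply([x,0,z]))-[x0,y0])*5).round(0) for x in(0,11)])
for zz in (72,66):
  for a in np.arange(0,6.28,.1):
    u=(pr(np.array([513+14*np.cos(a),124+14*np.sin(a),zz]))-[x0,y0])*5;cv2.circle(cr,tuple(int(v) for v in u),1,(255,0,0) if zz==72 else (0,0,255),-1)
cv2.imwrite(sys.argv[1],cr)
E
python3 w.py pics/w4.png
```

```text
0 [array([339., 260.]), array([339., 173.])]
-5 [array([339., 277.]), array([338., 189.])]
-10 [array([338., 295.]), array([338., 205.])]
-15 [array([338., 314.]), array([338., 222.])]
```

View pics/w4.png

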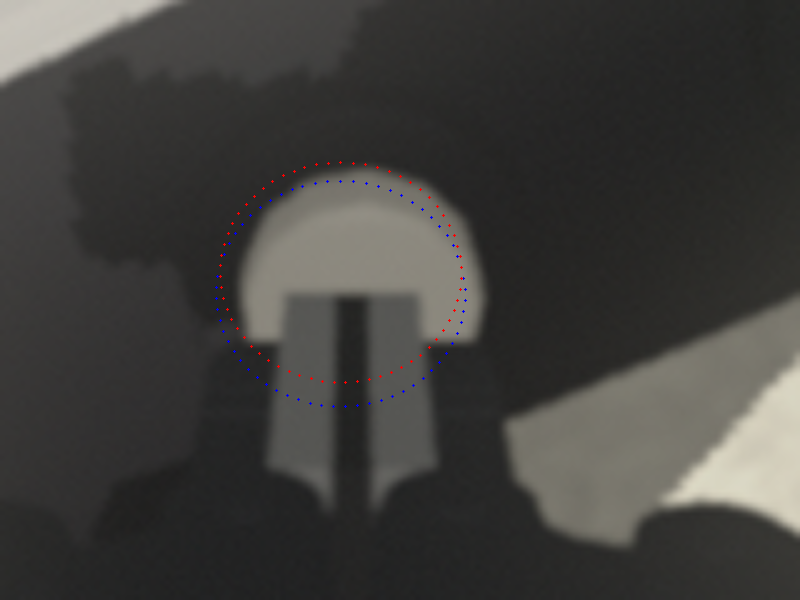

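The top disc of the button (rows 203 and below, columns 242–487) is only partly hidden by the fingertips. The tips are therefore above it, laterally centred within 2 mm, and clear of everything else. I'll keep going down in small steps until the spring force shows.

Emit:
arm_command:
  steps: [0, 0, 0.001, 0, 0, 0, 0.001, 0, 0, 0, 0, 0]

```text
clock: 6.35
position: [513.1, 124.3, 59.3]
ee_rot: [0.982, -0.19, -0.0, 0.0]
contact_force: [-1.0, 0.2, 1.0]
gripper_width: 0.3
grasp_force: 0.0
```

Emit:
arm_command:
  steps: [0, 0, 0.001, 0, 0, 0, 0.001, 0, 0, 0, 0, 0]

```text
clock: 6.72
position: [513.1, 124.2, 57.3]
ee_rot: [0.982, -0.19, -0.0, 0.0]
contact_force: [0.0, -0.3, -1.0]
gripper_width: -0.2
grasp_force: 0.0
```

```bash
python3 - <<'E'
from bench import *
import numpy as np
F=[]
for i in range(6):
    s=read_state();F.append(np.r_[s["position"],s["contact_force"]]);get_image("top")
print(np.mean(F,0).round(2),s["joint_efforts"])
E
```

```text
[ 5.1314e+02  1.2430e+02  5.7400e+01  1.7000e-01  1.5000e-01 -9.0000e-02] [ 3.83593726e-05 -3.42319179e+01  1.41040233e+01  3.13389301e+00
 -2.58645532e-04  1.95297815e-05]
```

No contact yet: the averaged force is about 0. The image scale of the finger backs (29 mm across spans 59 px, so about 150 mm range against 177 mm for the button) also says the tips stand well above the button. I'll continue down gently.

Emit:
arm_command:
  steps: [0, 0, 0.001, 0, 0, 0, 0.001, 0, 0, 0, 0.001, 0, 0, 0, 0, 0]

```text
clock: 7.52
position: [513.1, 124.3, 54.3]
ee_rot: [0.982, -0.19, -0.0, 0.0]
contact_force: [-0.5, -0.5, 0.3]
gripper_width: -0.3
grasp_force: 0.0
```

```bash
python3 w.py pics/w5.png
```

```text
0 [array([339., 260.]), array([339., 174.])]
-5 [array([338., 277.]), array([338., 189.])]
-10 [array([338., 296.]), array([338., 205.])]
-15 [array([338., 315.]), array([338., 222.])]
```

View pics/w5.png

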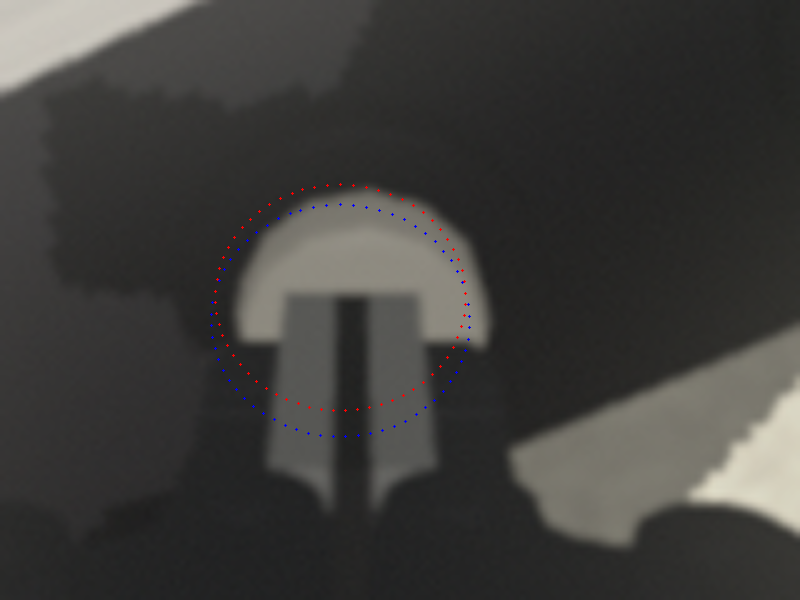

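In the picture, the button disc (rows 228 and below) is still moving freely under the tips. If the pad edge is 11 mm ahead of the centre line, contact should come near TCP z ≈ 41–45. I'll continue.

Emit:
arm_command:
  steps: [0, 0, 0.001, 0, 0, 0, 0.001, 0, 0, 0, 0.001, 0, 0, 0, 0, 0]

```text
clock: 8.07
position: [513.1, 124.2, 51.3]
ee_rot: [0.982, -0.19, -0.0, 0.0]
contact_force: [0.1, -0.4, -0.2]
gripper_width: 0.3
grasp_force: 0.0
```

Emit:
arm_command:
  steps: [0, 0, 0.001, 0, 0, 0, 0.001, 0, 0, 0, 0, 0]

```text
clock: 8.45
position: [513.1, 124.3, 49.3]
ee_rot: [0.982, -0.19, -0.0, 0.0]
contact_force: [1.0, 0.0, -0.7]
gripper_width: 0.1
grasp_force: 0.0
```

Emit:
arm_command:
  steps: [0, 0, 0.001, 0, 0, 0, 0.001, 0, 0, 0, 0, 0]

```text
clock: 8.82
position: [513.0, 124.3, 47.3]
ee_rot: [0.982, -0.19, -0.0, 0.0]
contact_force: [0.4, 0.2, 0.4]
gripper_width: 0.0
grasp_force: 0.0
```

Emit:
arm_command:
  steps: [0, 0, 0.001, 0, 0, 0, 0.001, 0, 0, 0, 0, 0]

```text
clock: 9.2
position: [513.1, 124.3, 45.3]
ee_rot: [0.982, -0.19, -0.0, 0.0]
contact_force: [-0.4, -0.0, -0.0]
gripper_width: -0.2
grasp_force: 0.0
```

Emit:
arm_command:
  steps: [0, 0, 0.001, 0, 0, 0, 0.001, 0, 0, 0, 0, 0]

```text
clock: 9.57
position: [513.2, 124.3, 43.6]
ee_rot: [0.982, -0.19, 0.0, -0.0]
contact_force: [-1.7, -0.6, 2.4]
gripper_width: 0.2
grasp_force: 1.1
```

Contact: 2.4 N upward at TCP z = 43.6. Next I press the 6 mm of travel.

Emit:
arm_command:
  steps: [0, 0, 0.001, 0, 0, 0, 0.001, 0, 0, 0, 0, 0]

```text
clock: 9.95
position: [513.2, 124.3, 41.5]
ee_rot: [0.982, -0.19, 0.0, 0.0]
contact_force: [-0.7, 0.4, 2.4]
gripper_width: 0.1
grasp_force: 1.7
```

Emit:
arm_command:
  steps: [0, 0, 0.001, 0, 0, 0, 0.001, 0, 0, 0, 0, 0]

```text
clock: 10.32
position: [513.2, 124.3, 39.5]
ee_rot: [0.982, -0.19, 0.0, -0.0]
contact_force: [-0.6, 0.1, 4.6]
gripper_width: 0.1
grasp_force: 2.3
```

Emit:
arm_command:
  steps: [0, 0, 0.001, 0, 0, 0, 0, 0]

```text
clock: 10.58
position: [513.2, 124.3, 39.1]
ee_rot: [0.982, -0.19, 0.0, 0.0]
contact_force: [-2.7, 0.2, 8.9]
gripper_width: 0.3
grasp_force: 4.4
```

It bottomed out: force stepped to 8.9 N at z ≈ 39.1, after 6 mm of travel from 45.1. Now I lift off, shift to green (tool x +30.6, y +68 mm) and go down to just above it.

Emit:
arm_command:
  steps: [0, 0, -0.002, 0, 0, 0, -0.006, 0, 0, 0, -0.012, 0, 0, 0, -0.01, 0, 0, 0, 0, 0, 0.0102, 0.0227, 0, 0, 0.0102, 0.0227, 0, 0, 0.0102, 0.0226, 0, 0, 0, 0, 0, 0, 0, 0, 0.01, 0, 0, 0, 0.007, 0, 0, 0, 0.003, 0, 0, 0, 0, 0]

```text
clock: 12.2
position: [515.9, 50.1, 48.0]
ee_rot: [0.982, -0.19, -0.0, 0.0]
contact_force: [0.4, -0.9, 0.7]
gripper_width: -0.1
grasp_force: 0.0
```

Emit:
arm_command:
  steps: [0, 0, 0.002, 0, 0, 0, 0.001, 0, 0, 0, 0.001, 0, 0, 0, 0.001, 0, 0, 0, 0, 0]

```text
clock: 12.82
position: [516.2, 49.8, 43.6]
ee_rot: [0.982, -0.19, 0.0, -0.0]
contact_force: [-1.2, 1.3, 1.7]
gripper_width: 0.1
grasp_force: 1.1
```

Same contact height as before, so now the rest of the press.

Emit:
arm_command:
  steps: [0, 0, 0.001, 0, 0, 0, 0.001, 0, 0, 0, 0.001, 0, 0, 0, 0.001, 0, 0, 0, 0.001, 0, 0, 0, 0, 0]

```text
clock: 13.58
position: [516.3, 49.8, 39.2]
ee_rot: [0.982, -0.19, 0.0, 0.0]
contact_force: [-3.5, 2.3, 8.7]
gripper_width: -0.1
grasp_force: 4.3
```

Green is fully down (8.7 N at the stop). I lift off and draw back up and towards the robot.

Emit:
arm_command:
  steps: [0, 0, -0.002, 0, 0, 0, -0.006, 0, 0, 0, -0.02, 0, 0, 0, -0.03, 0, 0, 0, -0.03, 0, 0, 0, -0.03, 0, 0, 0, -0.03, 0, -0.02, 0, 0, 0, -0.03, 0, 0, 0, -0.03, 0, 0, 0, 0, 0, 0, 0, 0, 0, 0, 0]

```text
clock: 15.08
position: [442.3, 79.7, 186.4]
ee_rot: [0.982, -0.19, 0.0, -0.0]
contact_force: [0.5, -0.5, 0.5]
gripper_width: -0.0
grasp_force: 0.0
```

```bash
python3 - <<'E'
from bench import *
import cv2
cv2.imwrite("pics/end.png",get_image("top")[:,:,::-1]);s=read_state();print(s["clock"],s["position"],s["contact_force"])
E
```

```text
15.125 [442.46815206  79.64044525 186.33746088] [-0.28137238 -0.07752796  0.06970311]
```

View pics/end.png

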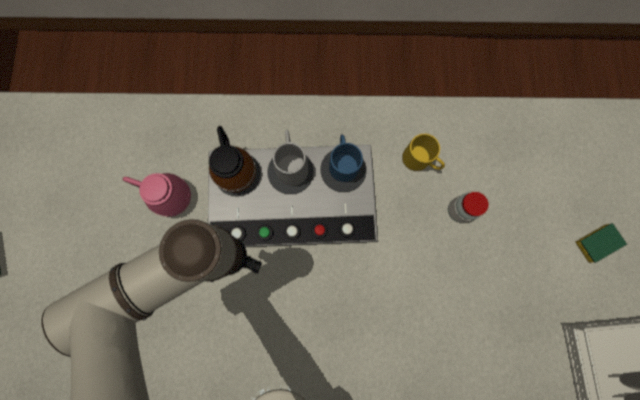

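Everything stands where it was: pot (233,168), jug (291,165), mug (346,162), jar (470,206). All five buttons look up and the arm is clear.

```bash
python3 -c "
from bench import *
print(job_done())"
```

```text
the job is handed in; nothing more can be done
None
```

I pressed the left white button (the pot's plate) and then the green start button, each fully down and released with forces under 10 N; the pot, jug, mug and jar are where they were, and the job is handed in (no verdict was returned).

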